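# Put the sealing die away in its hinged case

## Task

Lift the lid of the grey storage case gently by its bar handle until it leans back on its stop, and leave it open. Then take the sealing die from the sloping rest and lay it gently, flat and ring side up, centred and square on the empty bed inside the case, between the bed's two end ribs, and let go. Do not disturb the die already stored in the case, or the bottle.

Things in the scene. Friction and masses are not known exactly. Their poses are not given: they have to be found in the camera images.
- lid (a joint): opening angle of the case's lid in rad: 0 shut, 1.92 (110 degrees) resting on its stop. The hinge is damped (about 0.09 N m s/rad) and has no catch: the lid (0.3 kg) sinks shut by its own weight below 1.57 and sinks back onto its stop beyond that.
- case: grey plastic storage case, fixed, 138 (x) x 272 (y) x 50 mm high, walls and floor 4 mm; origin under its middle, on the worktop. x points level from the handle side to the hinge side, y along the hinge, z up. Inside are two beds side by side, 60 mm either side of the middle in y.
- lid_hinge (a point): point on the hinge line, half-way along it, at the far upper rim of the case (69 mm toward +x from the case's middle, 51 mm above the worktop); axes as the case's. The lid is a slab 138 x 272 x 6 mm whose underside lies at this height when shut.
- lid_bar (a point): middle of the lid's handle: a round steel bar 12 mm thick, 122 mm long along y, on two flat arms at y = -55 and +55 mm (100 mm of bar free between them). Shut, it stands 178 mm from the hinge line toward -x and 3 mm above it (54 mm above the worktop), with a 34 mm gap to the case front; it circles the hinge line with the lid. Its axes turn with the lid.
- die_1_center (a point): centre, 8 mm above the underside, of the die to be put away: an aluminium block 98 (x) x 62 (y) x 16 mm (z), about 0.22 kg, red rings on top, pins to 22 mm. z points out of the ringed face. At the start it lies on the rest, tilted 0.55 rad (31.5 degrees): the ringed face looks up and toward -x of the rest (to the right, seen from the robot), its +x end is higher.
- die_1: the same die, with its origin at the middle of its underside (same axes).
- rest: fixed steel rest for the die; origin on the worktop under its middle; slopes up toward its +x at 0.55 rad. Base 130 (x) x 60 (y) x 5 mm. The sloping plate is 44 mm wide (y), so the die overhangs it by 9 mm at each side; 4 mm thick, its upper face 55 mm above the worktop in the middle, about 86 mm at the high end; a lip at the low end stands 12 mm above the plate.
- bed (a point): middle of the upper face of the empty bed in the case, 20 mm above the worktop; axes as the case's. A black plinth 120 (x) x 46 (y) mm, 16 mm above the inner floor, with a rib 4 mm thick, 6 mm high across each end (112 mm between them). The die lies with its length along x, either way round, its centre 8 mm above this point. It is the left or right bed; see die_2.
- die_2_center (a point): centre (8 mm above the underside) of a second die of the same size (black rings), stored on the other bed, 120 mm beside the empty one; to be left alone.
- dosing_bottle: white bottle with a blue cap, 47 mm wide, 84 mm high, standing behind and left of the case; origin at its foot. To be left alone.
Things that resemble listed ones, but are neither listed nor needed, are in the scene too. What is shaped like the die_1 but turquoise is not meant.

How it is judged:
By the outcome, as a careful person would: the job done as asked, in the order asked, and still so for the second after the job is handed in, with the robot touching nothing.
It also fails if it takes over 61 s, if anything falls off the work surface, if the arm or the gripper's body presses on something with over 40 N, if the wrist force passes 120 N, or if a joint passes its speed limit or range.

## Robot

A 6-joint arm with a two-finger parallel gripper is mounted at the origin on a cart in front of the work surface, level with it; the furniture and walls round the work are solid. World frame = base frame: x ahead of the robot, y to its left, z up, the work surface at z = 0. Lengths are in mm, angles in rad, forces in N, time in s.
With the tool pointing down it reaches from about 350 to 875 mm from the base axis. Payload 4.2 kg.
Tool frame: the origin (TCP) lies between the finger pads; the fingertips stand 25 mm ahead of it and the grasp point (between the pads) lies 6 mm ahead of it; z points along the fingers, y is the line along which they close (so a half turn about z gives the same grasp; the last joint's range is limited). The gripper opens to 85 mm and grips with 20 to 120 N. Pads are 22 mm wide; open, the fingers measure 114 mm over their backs; the gripper's body (76 mm by 85 mm) begins 54 mm behind the grasp point. The pads swing forward as they close: fully open they stand 13 mm farther back than shut.
Start: joints at [1.454, 0.385, 0.008, 0, -1.194, -0.259], TCP at [229.352, 581.375, 256.312] pointing down, gripper open.
Joint ranges: [-3.14, 3.14], [-1.21, 2.06], [-1.07, 1.41], [-3.16, 2.05], [-2.99, -0.16], [-3.1, 3.1]. Speed limits (rad/s): [2.79, 2.79, 3.14, 3.14, 3.14, 3.14].

## Interface

Orientations are given as a unit quaternion [x, y, z, w].
In Python, from bench import read_state, get_image, job_done gives the robot as it stands.
- The arm moves only by the tool play_rows, never from a script. Its argument "series" is a list of rows, each a list of 6 numbers: the shift along the world's x, y, z in mm, then the turn, a rotation vector about the world's x, y, z in units of 6 degrees (1.0 is 6 degrees). A call has 1 to 20 rows; each row shifts and turns the commanded pose from where the row before left it; what a row does not reach is not made up. A row lasts 1/12 s, in which the tool goes at most 41.7 mm and 7.16 degrees, less where a joint would pass 70% of its speed; a pose out of reach is approached as far as the arm can. A call is refused whole if a number of a shift passes 41.7 or a number of a turn 1, either way. A call with a gripper value outside its range is refused whole. "gripper" is the opening, from 0 (shut) to 1 (fully open), set as the call begins (left out, the last holds). The fingers move at their own pace and stop on an object; the grip force is fixed at half the most. Time passes only in rows, so rows that do not move let the fingers close. It gives the time, the measured TCP pose, the force, the opening and the grip force at its end, in the units of the state.
- read_state(): the state, without advancing time (a new reading comes with each control period).
- get_image(name): name is "side" or "top"; returns a dict with "image" (420x560x3 uint8, red, green, blue), "fx", "fy", "cx", "cy" (pixels), "dist_coeffs" ([k1, k2, p1, p2, k3] as OpenCV has them; the pictures are not rectified), "eye" and "rotation" of the camera in the world. Camera axes: x right, y down, z forward; pixel columns grow to the right and rows downward; lengths in mm; the calibration is good to about 2 mm. A picture is of the moment at which its call begins. There is no depth.
- job_done(): hands the job in; it is judged then, once.
The state is a dict: "clock": time; "joints": joint angles; "joint_vel": joint speeds; "joint_efforts": joint torques, N m; "position": TCP position; "ee_rot": TCP orientation; "contact_force": force on the tool from outside, world axes, zero at the start; "wrist_torque": the same for the moment, N m; "gripper_width": finger opening in mm; "grasp_force": force on a finger pad.
Only numpy, scipy, OpenCV 4.12 (cv2) and the standard library are available. Lean on these libraries where they do the work, as an engineer would, in place of code of your own. Each camera call takes 0.05 s, during which the arm holds its last target. There are 200 camera calls.

## Working session

There is one attempt and no reset: what is moved stays moved. The work goes in short steps, Python scripts to look and compute and a tool call to move; the robot and the scene stay as the last step left them, time stands still between calls to the robot, and variables do not carry over. Pictures are saved under pics/ and viewed, at most 10 in all, crops included, and the job is handed in when it is done.

Besides the shell and the picture viewer there is one more tool, called after ">>>" as name(argument=value, ...), one argument or row to a line, values as JSON. play_rows: Moves the arm, as the interface text tells. Its arguments: {"type":"object","properties":{"series":{"type":"array","items":{"type":"array","items":{"type":"number"}}},"gripper":{"type":"number"}},"required":["series"]}

```bash
mkdir -p pics; cat > h.py <<'E'
import numpy as np, cv2
from bench import read_state, get_image, job_done
def snap(n,f=None):
    d=get_image(n)
    if f: cv2.imwrite('pics/'+f,cv2.cvtColor(d['image'],cv2.COLOR_RGB2BGR))
    return d
def K(d): return np.array([[d['fx'],0,d['cx']],[0,d['fy'],d['cy']],[0,0,1.]])
def ray(d,px):
    u=cv2.undistortPoints(np.array(px,float).reshape(-1,1,2),K(d),np.array(d['dist_coeffs'],float)).reshape(-1,2)
    return np.array(d['eye'],float),np.c_[u,np.ones(len(u))]@np.array(d['rotation']).T
def onz(d,px,z):
    e,r=ray(d,px); z=np.broadcast_to(z,len(r)); return e+r*((z-e[2])/r[:,2])[:,None]
def proj(d,P):
    R=np.array(d['rotation']);P=(np.array(P,float).reshape(-1,3)-d['eye'])@R
    return cv2.projectPoints(P.reshape(-1,1,3),np.zeros(3),np.zeros(3),K(d),np.array(d['dist_coeffs'],float))[0].reshape(-1,2)
E
python3 - <<'E'
from h import *
a=snap('top','t0.png');b=snap('side','s0.png')
for d in(a,b):print(d['eye'],d['rotation'],d['fx'],d['dist_coeffs'])
print(read_state())
E
```

```text
[ 355.05487316   50.07881338 1240.1688777 ] [ 0.70826727 -0.69972946  0.06304241 -0.06900592] 510.5149073058264 [-0.19629304  0.          0.          0.          0.        ]
[497.78549197 931.50087904 448.40499157] [-0.03557388  0.832381   -0.55233     0.0284243 ] 403.26208904870657 [-0.000959  0.        0.        0.        0.      ]
{'clock': 0.1, 'joints': array([ 1.45358090e+00,  3.85510996e-01,  6.74701005e-03, -4.30271773e-04,
       -1.19397668e+00, -2.58622264e-01]), 'joint_vel': array([-0.00059777, -0.00073509,  0.00270626,  0.00223557,  0.00060843,
        0.00070231]), 'joint_efforts': array([-1.34607362e-04, -3.93319380e+01,  1.88929975e+01,  4.19791549e+00,
       -2.58616768e-03,  1.73842881e-06]), 'position': array([229.20420194, 580.95066251, 255.3066351 ]), 'ee_rot': array([ 9.82379841e-01, -1.86892651e-01, -1.30786625e-04,  9.83868832e-04]), 'contact_force': array([-0.90800956, -0.18766164, -0.87287133]), 'wrist_torque': array([-0.01639163,  0.02693507,  0.01603899]), 'grasp_force': 0.0, 'gripper_width': 85.4583716142725}
```

View pics/t0.png

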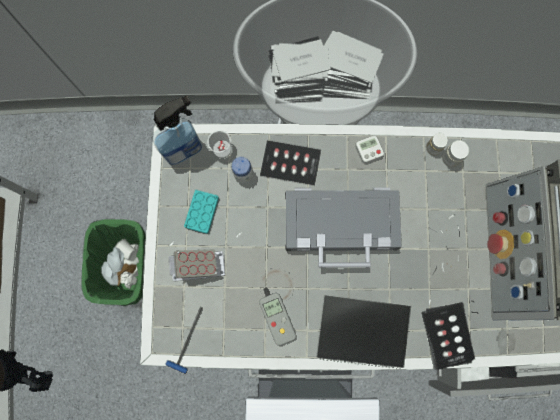

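View pics/s0.png

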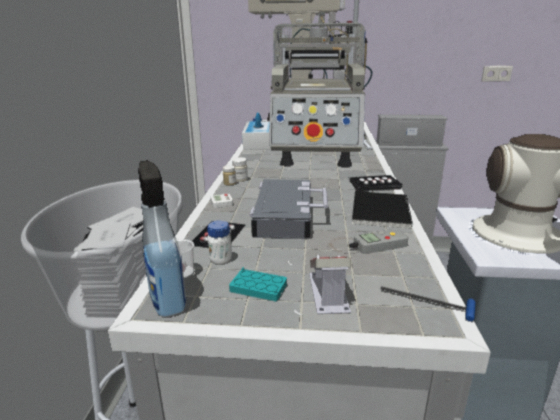

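Top: the case is at (343,219) with its bar at (344,266). What could be taken for the die is the red-ringed block on the rest at (198,264), the turquoise one at (202,212), and the black trays at (290,162) and (447,335). By the description I choose (198,264). The bottle is at (241,166). Side: the rest is at (331,280). I'll check the choice in one close crop.

```bash
sed -i 's/^import numpy.*/&\nfrom scipy.spatial.transform import Rotation as Ro/; s/    d=get_image(n)/&; d["rotation"]=Ro.from_quat(d["rotation"]).as_matrix()/' h.py
python3 - <<'E'
from h import *
a=snap('top')
print(proj(a,[229,581,256]),proj(a,[0,0,0]))
im=cv2.cvtColor(a['image'],cv2.COLOR_RGB2BGR); cv2.imwrite('pics/t0b.png',im)
b=snap('side');ib=cv2.cvtColor(b['image'],cv2.COLOR_RGB2BGR);cv2.imwrite('pics/s0b.png',ib)
print(proj(b,[229,581,256]))
A=cv2.resize(im[240:290,165:235],None,fx=5.5,fy=5.5,interpolation=3)
B=cv2.resize(ib[240:320,295:365],None,fx=5.5,fy=5.5,interpolation=3)
C=cv2.resize(im[180:280,275:415],None,fx=2.75,fy=2.75,interpolation=3)
o=np.zeros((560,780,3),np.uint8);o[:275,:385]=A;o[:440,390:775]=B;o[280:555,:385]=C
cv2.imwrite('pics/c1.png',o)
E
```

```text
[[ 28.36087103 365.8851824 ]] [[311.43062009 461.02573906]]
[[602.70477588 258.32303868]]
```

View pics/c1.png

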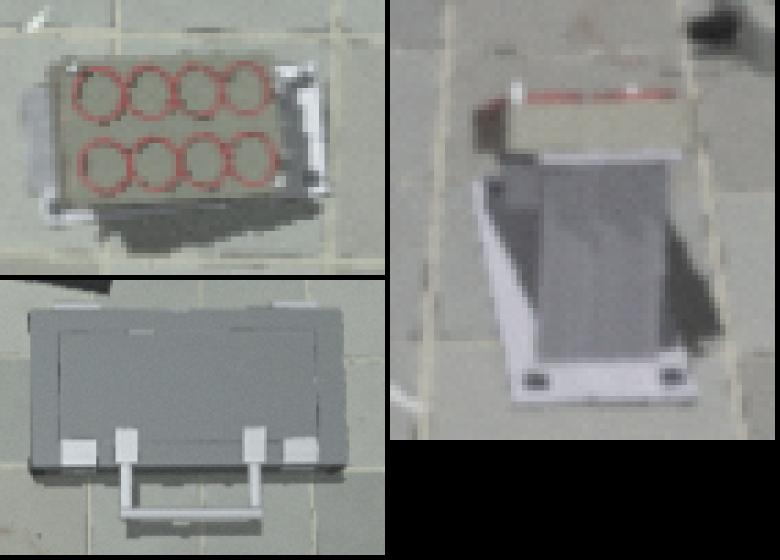

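The crop confirms the choice: red rings, with the high end toward +y (left in the top view, facing the camera in the side view). Now I'll measure the die and the case.

```bash
python3 - <<'E'
from h import *
np.set_printoptions(precision=1,suppress=True)
a=snap('top');b=snap('side')
im=a['image'].astype(int)
m=((im[...,0]-im[...,1]>25)&(im[...,0]-im[...,2]>20)).astype(np.uint8)
m[:242]=0;m[288:]=0;m[:,:165]=0;m[:,235:]=0
ys,xs=np.nonzero(m);print('red',len(xs),xs.min(),xs.max(),ys.min(),ys.max())
r=cv2.minAreaRect(np.c_[xs,ys].astype(np.float32));print(r)
print('die top ctr',onz(a,[r[0]],65.5))
def A(p):return [[165+(x)/5.5-.4,240+y/5.5-.4] for x,y in p]
def B(p):return [[295+(x-390)/5.5-.4,240+y/5.5-.4] for x,y in p]
def C(p):return [[275+x/2.75-.3,180+(y-280)/2.75-.3] for x,y in p]
def tri(p,q):
    e,u=ray(a,p);f,v=ray(b,q);out=[]
    for i in range(len(u)):
        M=np.c_[u[i],-v[i]];s=np.linalg.lstsq(M,f-e,rcond=None)[0]
        out.append(np.r_[(e+u[i]*s[0]+f+v[i]*s[1])/2,np.linalg.norm(e+u[i]*s[0]-f-v[i]*s[1])])
    return np.array(out)
print('hi corners',tri(A([(57,57),(62,208)]),B([(512,100),(690,98)])))
print('bar ends',onz(a,C([(120,514),(262,516)]),54))
print('lid corners',onz(a,C([(29,310),(343,308),(29,468),(347,466)]),57))
for nm,zz in(('rest lip',60),):pass
# side: expected projection later
for roi,nm in(((180,280,275,415),'case'),):
    g=cv2.cvtColor(a['image'],cv2.COLOR_RGB2HSV)[180:280,275:415]
    k=((g[...,2]<140)&(g[...,2]>70)&(g[...,0]>100)).astype(np.uint8)
    c=max(cv2.findContours(k,0,2)[0],key=cv2.contourArea);print(nm,cv2.contourArea(c));R=cv2.minAreaRect(c)
    q=cv2.boxPoints(R)+[275,180];print(R,onz(a,q,57))
E
```

```text
red 201 178 215 251 274
((196.49998474121094, 262.5), (22.687236785888672, 36.332862854003906), 86.8201675415039)
die top ctr [[466.9 273.9  65.5]]
hi corners [[490.  319.9  93.4   4. ]
 [430.8 314.6  93.1   2.8]]
bar ends [[ 466.8   -9.4   54. ]
 [ 466.  -130.3   54. ]]
lid corners [[ 642.5   70.1   57. ]
 [ 648.  -204.2   57. ]
 [ 504.8   68.1   57. ]
 [ 509.  -203.9   57. ]]
case 2.0
((70.0, 66.5), (2.1213202476501465, 2.1213202476501465), 45.0) [[509.9 -68.   57. ]
 [513.5 -71.6  57. ]
 [510.  -75.1  57. ]
 [506.4 -71.5  57. ]]
```

The measurements agree with each other and with the sizes given: case centre about (576,-68) with yaw about +0.7°, bar middle about (466.5,-70,54), die top centre about (465.5,275,66.5). Next I move above the bar.

>>> play_rows(
  series=[
    [6,-16,0,0,0,-0.3],
    [11.9,-32.5,0,0,0,-0.57],
    [11.9,-32.5,0,0,0,-0.57],
    [11.9,-32.5,0,0,0,-0.57],
    [11.9,-32.5,0,0,0,-0.57],
    [11.9,-32.5,0,0,0,-0.57],
    [11.9,-32.5,0,0,0,-0.57],
    [11.9,-32.5,0,0,0,-0.57],
    [11.9,-32.5,0,0,0,-0.57],
    [11.9,-32.5,0,0,0,-0.57],
    [11.9,-32.5,0,0,0,-0.57],
    [11.9,-32.5,0,0,0,-0.57],
    [11.9,-32.5,0,0,0,-0.57],
    [11.9,-32.5,0,0,0,-0.57],
    [11.9,-32.5,0,0,0,-0.57],
    [11.9,-32.5,0,0,0,-0.57],
    [11.9,-32.5,0,0,0,-0.57],
    [11.9,-32.5,0,0,0,-0.57],
    [11.9,-32.5,0,0,0,-0.57],
    [11.9,-32.5,0,0,0,-0.57],
  ],
  gripper=0.4,
)

```text
clock: 1.97
position: [461.7, -53.9, 256.6]
ee_rot: [0.716, -0.698, 0.0, -0.0]
contact_force: [0.2, 0.2, -0.4]
gripper_width: 34.1
grasp_force: 0.0
```

>>> play_rows(
  series=[
    [6,-16,-15,0,0,-0.25],
    [0,0,-25,0,0,0],
    [0,0,-30,0,0,0],
    [0,0,-30,0,0,0],
    [0,0,-10,0,0,0],
    [0,0,0,0,0,0],
    [0,0,0,0,0,0],
  ],
)

```text
clock: 2.55
position: [467.6, -68.2, 146.3]
ee_rot: [0.708, -0.706, -0.0, 0.0]
contact_force: [0.1, 0.0, 0.7]
gripper_width: 34.2
grasp_force: 0.0
```

```bash
python3 - <<'E'
from h import *
s=read_state();print(s['clock'],s['position'],Ro.from_quat(s['ee_rot']).as_matrix().round(3).tolist(),s['gripper_width'],s['contact_force'],s['joints'])
a=snap('top');b=snap('side')
A=cv2.resize(a['image'][180:300,275:415],None,fx=2.8,fy=2.8);B=cv2.resize(b['image'][140:260,240:380],None,fx=2.8,fy=2.8)
cv2.imwrite('pics/c2.png',np.hstack([A,B])[...,::-1])
E
```

```text
2.55 [467.62060176 -68.23951305 146.27965339] [[0.004, -1.0, -0.001], [-1.0, -0.004, -0.001], [0.001, 0.001, -1.0]] 34.24287307373983 [0.07264888 0.02757034 0.67243634] [ 2.00281048e-01  2.46848442e-01 -5.09468206e-01  5.34782014e-04
 -8.15206805e-01 -1.97072264e-01]
```

View pics/c2.png

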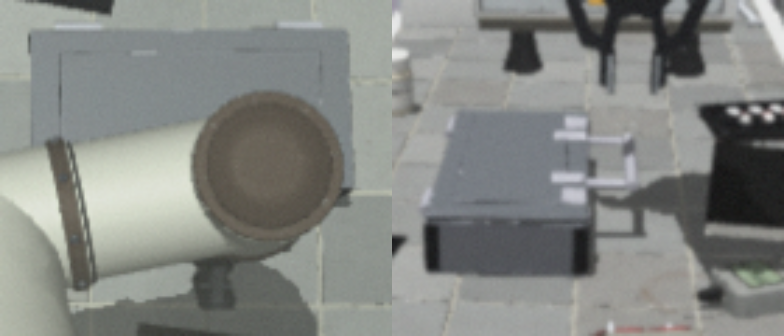

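The gripper, at (632,70) in the crop, stands over the bar at (632,160). I descend and grip it.

>>> play_rows(
  series=[
    [-0.5,-1,-15,0,0,0],
    [0,0,-20,0,0,0],
    [0,0,-20,0,0,0],
    [0,0,-16,0,0,0],
    [0,0,-10,0,0,0],
    [0,0,-5,0,0,0],
    [0,0,0,0,0,0],
    [0,0,0,0,0,0],
  ],
)

```text
clock: 3.32
position: [467.9, -68.9, 61.3]
ee_rot: [0.708, -0.706, 0.001, -0.001]
contact_force: [-0.9, -0.1, 0.6]
gripper_width: 34.0
grasp_force: 0.0
```

>>> play_rows(
  series=[
    [0,0,0,0,0,0],
    [0,0,0,0,0,0],
    [0,0,0,0,0,0],
    [0,0,0,0,0,0],
    [0,0,0,0,0,0],
    [0,0,0,0,0,0],
  ],
  gripper=0,
)

```text
clock: 3.82
position: [467.9, -69.0, 61.5]
ee_rot: [0.709, -0.706, 0.001, -0.001]
contact_force: [-1.5, 1.0, 6.6]
gripper_width: 10.2
grasp_force: 58.7
```

```bash
python3 - <<'E'
import numpy as np
n=76;w=np.ones(n);w[:6]=np.linspace(.2,1,6);w[-8:]=np.linspace(1,.2,8)
t=np.r_[0,np.cumsum(w)/w.sum()*1.88]+.017
x=-178*np.cos(t);z=178*np.sin(t)
d=np.diff(np.round(np.c_[x-x[0],.012*(x-x[0]),z-z[0]],1),axis=0).round(1)
for i in range(0,n,19):print([[*map(float,r),0,0,0] for r in d[i:i+19]])
E
```

```text
[[0.0, 0.0, 1.0, 0, 0, 0], [0.1, 0.0, 1.7, 0, 0, 0], [0.1, 0.0, 2.4, 0, 0, 0], [0.1, 0.0, 3.3, 0, 0, 0], [0.3, 0.0, 3.9, 0, 0, 0], [0.5, 0.0, 4.8, 0, 0, 0], [0.6, 0.0, 4.7, 0, 0, 0], [0.7, 0.0, 4.7, 0, 0, 0], [0.9, 0.0, 4.7, 0, 0, 0], [1.0, 0.1, 4.6, 0, 0, 0], [1.1, 0.0, 4.6, 0, 0, 0], [1.2, 0.0, 4.6, 0, 0, 0], [1.3, 0.0, 4.6, 0, 0, 0], [1.5, 0.0, 4.5, 0, 0, 0], [1.6, 0.0, 4.5, 0, 0, 0], [1.7, 0.1, 4.4, 0, 0, 0], [1.8, 0.0, 4.4, 0, 0, 0], [1.9, 0.0, 4.4, 0, 0, 0], [2.1, 0.0, 4.2, 0, 0, 0]]
[[2.2, 0.0, 4.3, 0, 0, 0], [2.2, 0.1, 4.1, 0, 0, 0], [2.4, 0.0, 4.2, 0, 0, 0], [2.5, 0.0, 4.0, 0, 0, 0], [2.6, 0.1, 4.0, 0, 0, 0], [2.8, 0.0, 3.9, 0, 0, 0], [2.8, 0.0, 3.8, 0, 0, 0], [2.9, 0.1, 3.8, 0, 0, 0], [3.0, 0.0, 3.6, 0, 0, 0], [3.1, 0.0, 3.6, 0, 0, 0], [3.2, 0.1, 3.5, 0, 0, 0], [3.3, 0.0, 3.5, 0, 0, 0], [3.4, 0.1, 3.3, 0, 0, 0], [3.5, 0.0, 3.2, 0, 0, 0], [3.6, 0.0, 3.2, 0, 0, 0], [3.6, 0.1, 3.0, 0, 0, 0], [3.7, 0.0, 3.0, 0, 0, 0], [3.8, 0.1, 2.8, 0, 0, 0], [3.9, 0.0, 2.8, 0, 0, 0]]
[[4.0, 0.1, 2.6, 0, 0, 0], [4.0, 0.0, 2.6, 0, 0, 0], [4.1, 0.1, 2.4, 0, 0, 0], [4.1, 0.0, 2.3, 0, 0, 0], [4.2,
[... 194 characters left out ...]
, 0, 0], [4.6, 0.1, 1.3, 0, 0, 0], [4.6, 0.1, 1.1, 0, 0, 0], [4.7, 0.0, 1.0, 0, 0, 0], [4.6, 0.1, 0.9, 0, 0, 0], [4.7, 0.0, 0.8, 0, 0, 0], [4.7, 0.1, 0.6, 0, 0, 0], [4.8, 0.0, 0.6, 0, 0, 0]]
[[4.7, 0.1, 0.4, 0, 0, 0], [4.7, 0.0, 0.2, 0, 0, 0], [4.8, 0.1, 0.2, 0, 0, 0], [4.7, 0.1, 0.0, 0, 0, 0], [4.8, 0.0, -0.2, 0, 0, 0], [4.7, 0.1, -0.2, 0, 0, 0], [4.8, 0.0, -0.4, 0, 0, 0], [4.7, 0.1, -0.5, 0, 0, 0], [4.7, 0.0, -0.6, 0, 0, 0], [4.7, 0.1, -0.7, 0, 0, 0], [4.7, 0.1, -0.9, 0, 0, 0], [4.6, 0.0, -1.0, 0, 0, 0], [4.1, 0.1, -1.0, 0, 0, 0], [3.6, 0.0, -0.9, 0, 0, 0], [3.0, 0.0, -0.9, 0, 0, 0], [2.5, 0.1, -0.7, 0, 0, 0], [1.9, 0.0, -0.6, 0, 0, 0], [1.4, 0.0, -0.5, 0, 0, 0], [0.9, 0.0, -0.3, 0, 0, 0]]
```

>>> play_rows(
  series=[
    [0,0,1,0,0,0],
    [0.1,0,1.7,0,0,0],
    [0.1,0,2.4,0,0,0],
    [0.1,0,3.3,0,0,0],
    [0.3,0,3.9,0,0,0],
    [0.5,0,4.8,0,0,0],
    [0.6,0,4.7,0,0,0],
    [0.7,0,4.7,0,0,0],
    [0.9,0,4.7,0,0,0],
    [1,0.1,4.6,0,0,0],
    [1.1,0,4.6,0,0,0],
    [1.2,0,4.6,0,0,0],
    [1.3,0,4.6,0,0,0],
    [1.5,0,4.5,0,0,0],
    [1.6,0,4.5,0,0,0],
    [1.7,0.1,4.4,0,0,0],
    [1.8,0,4.4,0,0,0],
    [1.9,0,4.4,0,0,0],
    [2.1,0,4.2,0,0,0],
  ],
)

```text
clock: 5.4
position: [484.6, -68.7, 136.3]
ee_rot: [0.708, -0.706, -0.001, 0.001]
contact_force: [1.4, 3.8, -3.2]
gripper_width: 10.0
grasp_force: 58.4
```

>>> play_rows(
  series=[
    [2.2,0,4.3,0,0,0],
    [2.2,0.1,4.1,0,0,0],
    [2.4,0,4.2,0,0,0],
    [2.5,0,4,0,0,0],
    [2.6,0.1,4,0,0,0],
    [2.8,0,3.9,0,0,0],
    [2.8,0,3.8,0,0,0],
    [2.9,0.1,3.8,0,0,0],
    [3,0,3.6,0,0,0],
    [3.1,0,3.6,0,0,0],
    [3.2,0.1,3.5,0,0,0],
    [3.3,0,3.5,0,0,0],
    [3.4,0.1,3.3,0,0,0],
    [3.5,0,3.2,0,0,0],
    [3.6,0,3.2,0,0,0],
    [3.6,0.1,3,0,0,0],
    [3.7,0,3,0,0,0],
    [3.8,0.1,2.8,0,0,0],
    [3.9,0,2.8,0,0,0],
  ],
)

```text
clock: 6.98
position: [538.4, -67.9, 204.8]
ee_rot: [0.708, -0.706, -0.005, 0.005]
contact_force: [-13.2, 9.5, 10.9]
gripper_width: 9.8
grasp_force: 58.5
```

>>> play_rows(
  series=[
    [4,0.1,2.6,0,0,0],
    [4,0,2.6,0,0,0],
    [4.1,0.1,2.4,0,0,0],
    [4.1,0,2.3,0,0,0],
    [4.2,0.1,2.2,0,0,0],
    [4.3,0,2.1,0,0,0],
    [4.3,0.1,2,0,0,0],
    [4.4,0,1.8,0,0,0],
    [4.4,0.1,1.8,0,0,0],
    [4.5,0,1.6,0,0,0],
    [4.5,0.1,1.5,0,0,0],
    [4.5,0,1.4,0,0,0],
    [4.6,0.1,1.3,0,0,0],
    [4.6,0.1,1.1,0,0,0],
    [4.7,0,1,0,0,0],
    [4.6,0.1,0.9,0,0,0],
    [4.7,0,0.8,0,0,0],
    [4.7,0.1,0.6,0,0,0],
    [4.8,0,0.6,0,0,0],
  ],
)

```text
clock: 8.57
position: [628.0, -66.5, 237.6]
ee_rot: [0.709, -0.705, 0.0, -0.001]
contact_force: [-3.5, 7.9, 7.0]
gripper_width: 10.2
grasp_force: 63.2
```

>>> play_rows(
  series=[
    [4.7,-0.1,0.4,0,0,0],
    [4.7,-0.1,0.2,0,0,0],
    [4.8,-0.1,0.2,0,0,0],
    [4.7,-0.1,0,0,0,0],
    [4.8,-0.1,-0.2,0,0,0],
    [4.7,0,-0.2,0,0,0],
    [4.8,0,-0.4,0,0,0],
    [4.7,0,-0.5,0,0,0],
    [4.7,0,-0.6,0,0,0],
    [4.7,0,-0.7,0,0,0],
    [4.7,0,-0.9,0,0,0],
    [4.6,0,-1,0,0,0],
    [4.1,0,-1,0,0,0],
    [3.6,0,-0.9,0,0,0],
    [3,0,-0.9,0,0,0],
    [2.5,0,-0.7,0,0,0],
    [1.9,0,-0.6,0,0,0],
    [1.4,0,-0.5,0,0,0],
    [0.9,0,-0.3,0,0,0],
    [0,0,0,0,0,0],
  ],
)

```text
clock: 10.23
position: [702.0, -65.2, 227.2]
ee_rot: [0.709, -0.705, -0.001, -0.001]
contact_force: [-0.6, 9.6, 3.9]
gripper_width: 9.8
grasp_force: 66.3
```

>>> play_rows(
  series=[
    [0,0,0,0,0,0],
    [0,0,0,0,0,0],
    [0,0,0,0,0,0],
    [1,0,0,0,0,0],
    [1,0,0,0,0,0],
    [0,0,3,0,0,0],
    [0,0,8,0,0,0],
    [0,0,15,0,0,0],
    [0,0,20,0,0,0],
    [0,0,20,0,0,0],
    [-10,0,15,0,0,0],
    [-25,0,10,0,0,0],
  ],
  gripper=0.4,
)

```text
clock: 11.23
position: [670.3, -67.9, 318.2]
ee_rot: [0.708, -0.706, 0.001, -0.001]
contact_force: [-0.2, 0.4, 0.4]
gripper_width: 34.0
grasp_force: 0.0
```

>>> play_rows(
  series=[
    [-10,10,0,0,0,0],
    [-22,22,0,0,0,0],
    [-24,24,0,0,0,0],
    [-24,24,0,0,0,0],
    [-24,24,0,0,0,0],
    [-24,24,0,0,0,0],
    [-22,22,0,0,0,0],
    [-20,18,0,0,0,0],
    [0,0,0,0,0,0],
  ],
  gripper=1,
)

```text
clock: 11.98
position: [495.5, 101.9, 318.3]
ee_rot: [0.71, -0.705, -0.0, -0.001]
contact_force: [-0.6, -0.7, -0.7]
gripper_width: 85.6
grasp_force: 0.0
```

```bash
python3 - <<'E'
from h import *
np.set_printoptions(precision=1,suppress=True)
a=snap('top');b=snap('side')
A=cv2.resize(a['image'][120:300,160:415],None,fx=3,fy=3,interpolation=3)
cv2.imwrite('pics/c3.png',A[...,::-1])
im=a['image'].astype(int)[242:288,165:235]
m=((im[...,0]-im[...,1]>25)&(im[...,0]-im[...,2]>20))
ys,xs=np.nonzero(m);P=np.c_[xs+165,ys+242].astype(np.float32);print(len(P),cv2.minAreaRect(P))
# rings: split into rows/cols by k-means of 8
_,l,c=cv2.kmeans(P,8,None,(3,100,.01),20,cv2.KMEANS_PP_CENTERS);c=c[np.argsort(c[:,0])];print(c)
# intersect with tilted plane through (y=274.5,z=66.5), slope tan.55 in y
e,r=ray(a,c);n=np.array([0,-np.sin(.55),np.cos(.55)]);p0=np.array([466,274.5,66.5])
Q=e+r*(((p0-e)@n)/(r@n))[:,None];print(Q,Q.mean(0));q=Q-Q.mean(0)
for k in(0,2,4,6):print(Q[k:k+2].mean(0))
E
```

```text
35 ((207.5, 268.5), (9.0, 15.0), 90.0)
[[202.  273. ]
 [205.6 266.8]
 [206.  270.6]
 [209.  264. ]
 [209.5 272.8]
 [212.  264.3]
 [213.2 271.5]
 [214.3 267.8]]
[[443.3 261.3  58.4]
 [458.3 254.1  54. ]
 [449.5 252.9  53.3]
 [465.5 247.   49.6]
 [445.  245.2  48.6]
 [465.2 240.5  45.6]
 [448.5 237.2  43.6]
 [457.3 235.1  42.4]] [454.1 246.7  49.4]
[450.8 257.7  56.2]
[457.5 249.9  51.4]
[455.1 242.8  47.1]
[452.9 236.2  43. ]
```

View pics/c3.png

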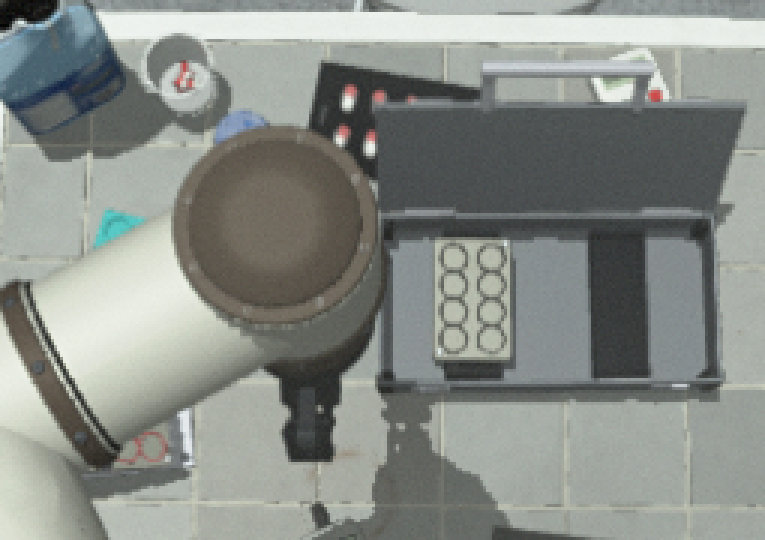

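The lid is open, (560,60) in the crop. The stored die is in the left bed and the empty black bed is on the right at (619,305). The new die is hidden by the arm here, so I use the first picture for its rings.

```bash
python3 - <<'E'
from h import *
np.set_printoptions(precision=1,suppress=True)
a=snap('top')
# bed
g=a['image'].max(2)[185:260,345:385];k=(g<62).astype(np.uint8)
c=max(cv2.findContours(k,0,2)[0],key=cv2.contourArea);R=cv2.minAreaRect(c);q=cv2.boxPoints(R)+[345,185]
print('bed',R,onz(a,q,22),onz(a,[q.mean(0)],22))
# stored die rough centre + case corners from crop (rim z=50)
f=lambda p:[[160+x/3-.3,120+y/3-.3] for x,y in p]
print('die2 corners z36',onz(a,f([(435,238),(510,240),(434,358),(510,360)]),36))
print('rim front/side corners',onz(a,f([(380,391),(722,385),(384,215),(715,215)]),50))
# rings in first picture
t=cv2.imread('pics/t0.png')[...,::-1].astype(int)
m=((t[...,0]-t[...,1]>20)&(t[...,0]-t[...,2]>15));m[:245]=0;m[282:]=0;m[:,:174]=0;m[:,220:]=0
ys,xs=np.nonzero(m);P=np.c_[xs,ys].astype(np.float32)
_,l,c=cv2.kmeans(P,8,None,(3,100,.01),50,cv2.KMEANS_PP_CENTERS);c=c[np.argsort(c[:,0])];print(c)
e,r=ray(a,c);n=np.array([0.04,-np.sin(.55),np.cos(.55)]);p0=np.array([466,274.5,66.5])
Q=e+r*(((p0-e)@n)/(r@n))[:,None];print(Q.mean(0))
up=Q[c[:,1]<262.5];dn=Q[c[:,1]>262.5]
for s in(up,dn):print(s,np.degrees(np.polyfit(s[:,1],s[:,0],1)[0]))
E
```

```text
bed ((20.559457778930664, 35.31898880004883), (49.0095329284668, 18.07098388671875), 88.53119659423828) [[ 639.4 -102.9   22. ]
 [ 641.2 -147.7   22. ]
 [ 519.8 -148.6   22. ]
 [ 518.3 -104.6   22. ]] [[ 579.2 -125.8   22. ]]
die2 corners z36 [[627.2  23.1  36. ]
 [626.3 -37.4  36. ]
 [529.6  23.2  36. ]
 [528.7 -37.2  36. ]]
rim front/side corners [[ 501.    65.5   50. ]
 [ 508.2 -204.1   50. ]
 [ 642.4   64.3   50. ]
 [ 646.  -202.2   50. ]]
[[179.9 257.5]
 [184.4 269.4]
 [187.2 256. ]
 [196.  255.9]
 [196.1 269.7]
 [204.7 267.8]
 [207.4 255.6]
 [212.8 268.9]]
[466.6 274.5  66.5]
[[475.6 308.9  87.1]
 [480.3 293.9  77.7]
 [482.2 275.4  66.3]
 [485.1 251.3  51.4]] -8.87071797111227
[[448.9 298.2  81.9]
 [450.1 273.8  66.8]
 [455.8 255.9  55.6]
 [454.4 238.3  44.9]] -6.424673628238405
```

>>> play_rows(
  series=[
    [-1,5,-7,0.2,0,0],
    [-2,10,-14,0.45,0,0],
    [-2,10,-14,0.45,0,0],
    [-2,10,-14,0.45,0,0],
    [-2,10,-14,0.45,0,0],
    [-2,10,-14,0.45,0,0],
    [-2,10,-14,0.45,0,0],
    [-2,10,-14,0.45,0,0],
    [-2,10,-14,0.45,0,0],
    [-2,10,-14,0.45,0,0],
    [-2,10,-14,0.45,0,0.3],
    [-2,10,-12,0.45,0,0.3],
    [-1.5,8.5,-11,0.55,0,0.4],
    [0,0,0,0,0,0],
    [0,0,0,0,0,0],
  ],
)

```text
clock: 13.38
position: [475.3, 222.3, 145.5]
ee_rot: [0.711, -0.64, -0.215, -0.199]
contact_force: [-0.2, -0.4, 0.9]
gripper_width: 85.7
grasp_force: 0.0
```

```bash
python3 - <<'E'
from h import *
np.set_printoptions(precision=3,suppress=True)
s=read_state();print(s['clock'],s['position'],Ro.from_quat(s['ee_rot']).as_matrix(),s['joints'])
a=snap('top');b=snap('side')
A=cv2.resize(a['image'][210:300,150:270],None,fx=3.3,fy=3.3,interpolation=3);B=cv2.resize(b['image'][195:320,280:380],None,fx=4,fy=4,interpolation=3)
o=np.zeros((500,800,3),np.uint8);o[:297,:396]=A;o[:500,400:800]=B
cv2.imwrite('pics/c4.png',o[...,::-1])
c=[[165+x/5.5-.4,240+y/5.5-.4] for x,y in [(100,95),(152,93),(198,93),(245,88),(105,167),(155,163),(205,160),(253,158)]]
e,r=ray(a,c);n=np.array([0.05,-np.sin(.55),np.cos(.55)]);p0=np.array([466,274.5,66.5])
Q=e+r*(((p0-e)@n)/(r@n))[:,None];print(Q,Q.mean(0),[np.polyfit(q[:,1],q[:,0],1)[0] for q in(Q[:4],Q[4:])])
E
```

```text
13.3833 [475.257 222.346 145.545] [[ 0.089 -0.995 -0.052]
 [-0.824 -0.103  0.558]
 [-0.56  -0.007 -0.828]] [ 0.386  0.338 -0.248 -0.729 -0.936  0.15 ]
[[477.608 303.007  83.297]
 [480.154 283.388  71.119]
 [481.673 265.723  60.199]
 [485.399 247.49   48.802]
 [447.548 299.628  82.988]
 [450.603 280.852  71.297]
 [453.268 261.75   59.43 ]
 [455.476 243.096  47.863]] [466.466 273.117  65.625] [np.float64(-0.13506509800275898), np.float64(-0.14017629168240736)]
```

View pics/c4.png

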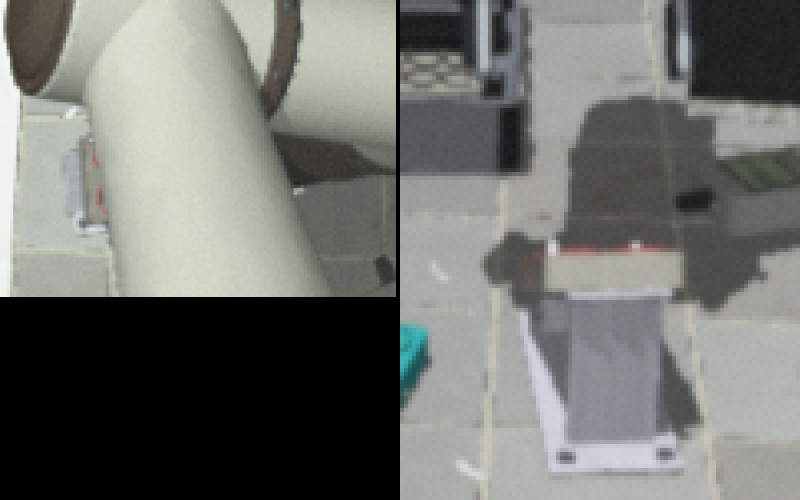

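>>> play_rows(
  series=[
    [-2.5,6,-7,-0.2,0,0.1],
    [-1,8,-12,-0.2,0,0.1],
    [-1,8,-12,0,0,0],
    [-1,8,-12,0,0,0],
    [-1,7,-11,0,0,0],
    [-0.7,5,-8,0,0,0],
    [-0.5,4,-7,0,0,0],
    [0,0,0,0,0,0],
    [0,0,0,0,0,0],
  ],
)

```text
clock: 14.23
position: [466.8, 269.7, 77.6]
ee_rot: [0.723, -0.635, -0.204, -0.182]
contact_force: [1.0, -0.6, -0.6]
gripper_width: 85.5
grasp_force: 0.0
```

```bash
python3 - <<'E'
from h import *
np.set_printoptions(precision=3,suppress=True)
s=read_state();print(s['clock'],s['position'],Ro.from_quat(s['ee_rot']).as_matrix(),s['contact_force'])
b=snap('side')
B=cv2.resize(b['image'][200:320,270:390],None,fx=5,fy=5,interpolation=3)
cv2.imwrite('pics/c5.png',B[...,::-1])
E
```

```text
14.2333 [466.777 269.728  77.574] [[ 0.111 -0.992 -0.064]
 [-0.843 -0.128  0.523]
 [-0.527 -0.004 -0.85 ]] [ 1.047 -0.576 -0.558]
```

View pics/c5.png

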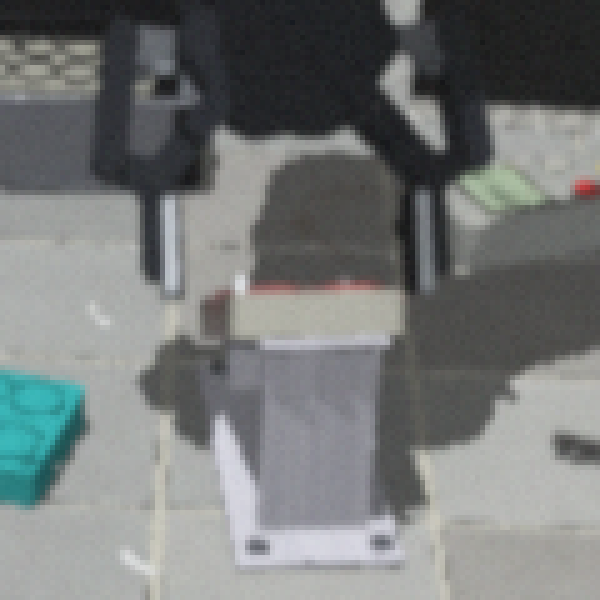

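The fingers straddle the die, inner pads at columns 182 and 415 with the die end face at 232–405 and closer to the camera. I check the lateral offset by projection.

```bash
python3 - <<'E'
from h import *
b=snap('side')
f=lambda P:(proj(b,P)-[270,200])*5
R=np.array([[ 0.111,-0.992,-0.064],[-0.843,-0.128,0.523],[-0.527,-0.004,-0.85]])
t=np.array([466.8,269.7,77.6])
print('pad tips',f([t+R@[0,42.7,12],t+R@[0,-42.7,12]]))
# die frame: x=-R[:,0], y=R[:,1], z=-R[:,2]
c=np.array([466.5,274,66.0]);X=-R[:,0]
print('hi corners top',f([c+49*X+31*R[:,1],c+49*X-31*R[:,1]]),'bottom',f([c+49*X+31*R[:,1]+16*R[:,2],c+49*X-31*R[:,1]+16*R[:,2]]))
E
```

```text
pad tips [[406.19882617 289.04459894]
 [176.64951204 294.27222769]]
hi corners top [[400.38480621 286.49850846]
 [222.85173213 290.53409786]] bottom [[402.74106534 332.99144469]
 [224.58303923 337.17920697]]
```

>>> play_rows(
  series=[
    [-0.3,2.5,-4,0,0,0],
    [-0.3,2.5,-4,0,0,0],
    [-0.3,2.5,-4,0,0,0],
    [-0.3,2.5,-4,0,0,0],
    [0,0,0,0,0,0],
    [0,0,0,0,0,0],
  ],
)

```text
clock: 14.83
position: [465.4, 279.8, 61.5]
ee_rot: [0.723, -0.635, -0.204, -0.182]
contact_force: [-0.5, 0.4, 0.1]
gripper_width: 85.1
grasp_force: 0.0
```

>>> play_rows(
  series=[
    [0,0,0,0,0,0],
    [0,0,0,0,0,0],
    [0,0,0,0,0,0],
    [0,0,0,0,0,0],
    [0,0,0,0,0,0],
    [0,0,0,0,0,0],
  ],
  gripper=0.3,
)

```text
clock: 15.33
position: [465.8, 279.6, 62.3]
ee_rot: [0.723, -0.634, -0.204, -0.183]
contact_force: [-0.1, -2.3, 3.6]
gripper_width: 61.2
grasp_force: 65.8
```

>>> play_rows(
  series=[
    [0.1,-0.5,0.9,0,0,0],
    [0.1,-1,1.7,0,0,0],
    [0.2,-1.8,2.9,0,0,0],
    [0.3,-2.6,4.2,0,0,0],
    [0.4,-3.5,5.7,0,0,0],
    [0.4,-3.5,5.7,0,0,0],
    [0.5,-4,8,0,0,0],
    [0,-3,10,0,0,0],
    [0,-2,12,0,0,0],
    [0,0,14,0,0,0],
    [0,0,14,0,0,0],
    [0,0,14,0,0,0],
    [0,0,12,0,0,0],
    [0,0,8,0,0,0],
    [0,0,0,0,0,0],
  ],
)

```text
clock: 16.58
position: [468.4, 258.2, 177.7]
ee_rot: [0.723, -0.634, -0.203, -0.185]
contact_force: [0.6, -0.3, -1.9]
gripper_width: 61.3
grasp_force: 65.5
```

```bash
python3 - <<'E'
from h import *
np.set_printoptions(precision=3,suppress=True)
s=read_state();R=Ro.from_quat(s['ee_rot']).as_matrix();print(s['position'],R,s['joints'],s['gripper_width'])
# die axis (-R x) is to go to case -x/+x; tool down
for yaw in(.7,180.7):
    c,q=np.cos(np.radians(yaw)),np.sin(np.radians(yaw))
    T=np.c_[[c,q,0],[q,-c,0],[0,0,-1]]
    print(yaw,Ro.from_matrix(T@R.T).as_rotvec(degrees=True)/6)
E
```

```text
[468.376 258.161 177.659] [[ 0.114 -0.992 -0.06 ]
 [-0.842 -0.128  0.525]
 [-0.528 -0.009 -0.849]] [ 0.491  0.292 -0.224 -0.652 -0.942  0.003] 61.30817186538003
0.7 [-3.872 -4.316 13.478]
180.7 [ -4.455   3.997 -15.675]
```

>>> play_rows(
  series=[
    [2,-7,4,-0.1,-0.11,0.34],
    [5.4,-19,4,-0.194,-0.216,0.674],
    [5.4,-19,4,-0.194,-0.216,0.674],
    [5.4,-19,4,-0.194,-0.216,0.674],
    [5.4,-19,4,-0.194,-0.216,0.674],
    [5.4,-19,4,-0.194,-0.216,0.674],
    [5.4,-19,4,-0.194,-0.216,0.674],
    [5.4,-19,4,-0.194,-0.216,0.674],
    [5.4,-19,4,-0.194,-0.216,0.674],
    [5.4,-19,4,-0.194,-0.216,0.674],
    [5.4,-19,4,-0.194,-0.216,0.674],
    [5.4,-19,0,-0.194,-0.216,0.674],
    [5.4,-19,0,-0.194,-0.216,0.674],
    [5.4,-19,0,-0.194,-0.216,0.674],
    [5.4,-19,0,-0.194,-0.216,0.674],
    [5.4,-19,0,-0.194,-0.216,0.674],
    [5.4,-19,0,-0.194,-0.216,0.674],
    [5.4,-19,0,-0.194,-0.216,0.674],
    [5.4,-19,0,-0.194,-0.216,0.674],
    [5.4,-19,0,-0.194,-0.216,0.674],
  ],
)

```text
clock: 18.25
position: [571.9, -110.8, 217.9]
ee_rot: [1.0, -0.011, -0.005, -0.003]
contact_force: [0.2, 0.7, -1.1]
gripper_width: 61.1
grasp_force: 65.6
```

>>> play_rows(
  series=[
    [3,-12,0,-0.09,-0.1,0.33],
    [0,-5,-10,0,0,0],
    [0,0,-20,0,0,0],
    [0,0,-25,0,0,0],
    [0,0,-25,0,0,0],
    [0,0,-15,0,0,0],
    [0,0,0,0,0,0],
    [0,0,0,0,0,0],
  ],
)

```text
clock: 18.92
position: [574.4, -126.9, 122.5]
ee_rot: [1.0, 0.004, -0.001, 0.002]
contact_force: [-0.7, -0.2, -1.9]
gripper_width: 61.2
grasp_force: 65.7
```

```bash
python3 - <<'E'
from h import *
np.set_printoptions(precision=3,suppress=True)
s=read_state();R=Ro.from_quat(s['ee_rot']).as_matrix();print(s['position'],R,s['joints'],s['gripper_width'])
y=np.radians(.7);c,q=np.cos(y),np.sin(y);T=np.c_[[c,q,0],[q,-c,0],[0,0,-1]]
print(Ro.from_matrix(T@R.T).as_rotvec(degrees=True)/6)
a=snap('top');b=snap('side')
A=cv2.resize(a['image'][160:280,280:410],None,fx=3,fy=3,interpolation=3)
B=cv2.resize(b['image'][120:260,230:360],None,fx=3,fy=3,interpolation=3)
o=np.zeros((420,780,3),np.uint8);o[:360,:390]=A;o[:,390:]=B
cv2.imwrite('pics/c6.png',o[...,::-1])
E
```

```text
[ 574.377 -126.919  122.5  ] [[ 1.     0.009 -0.002]
 [ 0.009 -1.    -0.003]
 [-0.002  0.003 -1.   ]] [ 0.059  0.45  -0.259  0.004 -0.864  1.518] 61.194105877528145
[ 0.032 -0.019  0.032]
```

View pics/c6.png

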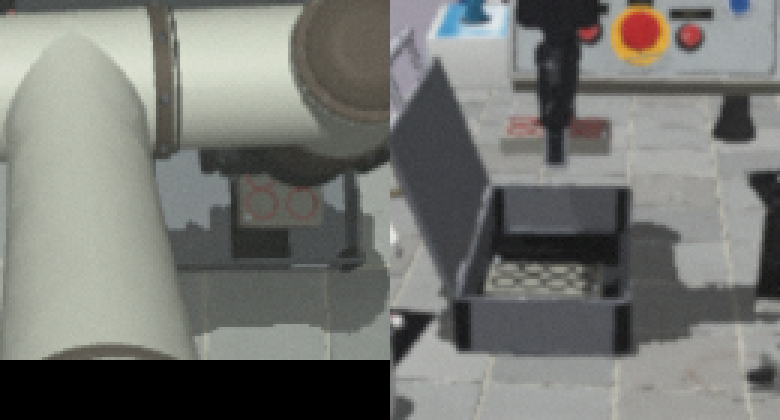

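The die hangs level over the empty bed, with its front edge at (239–321,228) in the top crop and its side face at (501–608,150) in the side crop.

```bash
python3 - <<'E'
from h import *
np.set_printoptions(precision=1,suppress=True)
a=snap('top');b=snap('side')
f=lambda p:[[280+x/3-.3,160+y/3-.3] for x,y in p]
print('front corners',onz(a,f([(238,226),(321,230)]),128.6))
g=[[230+(x-390)/3-.3,120+y/3-.3] for x,y in [(501,136),(609,136),(501,152),(609,153),(502,118),(607,119)]]
e,r=ray(b,g);Y=np.array([-96]*4+[-158]*2)
print('side',e+r*((Y-e[1])/r[:,1])[:,None])
# bed/die2 in side for calibration: near rim
print(proj(b,[574.4,-126.9,110])-[230,120])
im=a['image'].astype(int)[200:245,355:392]
m=((im[...,0]-im[...,1]>20)&(im[...,0]-im[...,2]>15)).astype(np.uint8);ys,xs=np.nonzero(m)
P=np.c_[xs+355,ys+200].astype(np.float32);x0,y0,w,h=cv2.boundingRect(P);print(x0,y0,w,h,onz(a,[[x0+w/2-.5,y0+h/2],[x0+w/2,y0+h-1]],128.6))
E
```

```text
front corners [[ 526.4  -95.4  128.6]
 [ 523.9 -157.2  128.6]]
side [[ 622.9  -96.   129.6]
 [ 526.8  -96.   131.6]
 [ 623.1  -96.   114.7]
 [ 526.6  -96.   115.8]
 [ 629.1 -158.   128. ]
 [ 530.7 -158.   128.9]]
[[55.6 48.9]]
365 222 21 10 [[ 544.7 -131.3  128.6]
 [ 535.7 -132.3  128.6]]
```

>>> play_rows(
  series=[
    [0.5,-0.2,-4,0,0,0],
    [0.5,-0.2,-8,0,0,0],
    [0.5,0,-10,0,0,0],
    [0.5,0,-10,0,0,0],
    [0.5,0,-10,0,0,0],
    [0,0,-10,0,0,0],
    [0,0,-10,0,0,0],
    [0,0,-9,0,0,0],
    [0,0,-7,0,0,0],
    [0,0,-5,0,0,0],
    [0,0,-3,0,0,0],
    [0,0,-2,0,0,0],
    [0,0,0,0,0,0],
    [0,0,0,0,0,0],
  ],
)

```text
clock: 20.28
position: [577.9, -127.5, 36.3]
ee_rot: [1.0, 0.005, 0.001, 0.002]
contact_force: [-1.0, -0.7, -2.0]
gripper_width: 60.6
grasp_force: 65.7
```

>>> play_rows(
  series=[
    [0,0,-1,0,0,0],
    [0,0,-1,0,0,0],
    [0,0,-1,0,0,0],
    [0,0,0,0,0,0],
  ],
)

```text
clock: 20.62
position: [577.5, -127.5, 32.9]
ee_rot: [1.0, 0.005, 0.001, 0.002]
contact_force: [0.2, -0.1, -2.8]
gripper_width: 61.4
grasp_force: 65.7
```

>>> play_rows(
  series=[
    [0,0,-1,0,0,0],
    [0,0,-1,0,0,0],
    [0,0,-0.5,0,0,0],
    [0,0,0,0,0,0],
  ],
)

```text
clock: 20.95
position: [577.5, -127.5, 30.3]
ee_rot: [1.0, 0.005, 0.001, 0.002]
contact_force: [0.1, 0.1, -2.1]
gripper_width: 60.9
grasp_force: 65.7
```

>>> play_rows(
  series=[
    [0,0,-0.5,0,0,0],
    [0,0,-0.5,0,0,0],
    [0,0,-0.5,0,0,0],
    [0,0,0,0,0,0],
  ],
)

```text
clock: 21.28
position: [577.6, -127.5, 28.9]
ee_rot: [1.0, 0.005, 0.001, 0.002]
contact_force: [-0.7, -0.3, -2.3]
gripper_width: 61.1
grasp_force: 65.7
```

>>> play_rows(
  series=[
    [0,0,-0.5,0,0,0],
    [0,0,-0.5,0,0,0],
    [0,0,0,0,0,0],
  ],
)

```text
clock: 21.53
position: [577.7, -127.5, 28.5]
ee_rot: [1.0, 0.005, 0.001, 0.002]
contact_force: [-1.4, 1.3, 1.9]
gripper_width: 61.2
grasp_force: 66.4
```

>>> play_rows(
  series=[
    [0,0,-0.5,0,0,0],
    [0,0,-0.5,0,0,0],
    [0,0,0,0,0,0],
  ],
)

```text
clock: 21.78
position: [577.7, -127.5, 28.5]
ee_rot: [1.0, 0.005, 0.001, 0.002]
contact_force: [-2.9, 0.7, 8.2]
gripper_width: 61.3
grasp_force: 67.1
```

```bash
python3 - <<'E'
from h import *
a=snap('top');b=snap('side')
A=cv2.resize(a['image'][175:265,325:415],None,fx=4.2,fy=4.2,interpolation=3)
B=cv2.resize(b['image'][140:250,245:340],None,fx=4.2,fy=4.2,interpolation=3)
o=np.zeros((462,780,3),np.uint8);o[:378,:378]=A;o[:462,380:779]=B
cv2.imwrite('pics/c7.png',o[...,::-1])
E
```

```text
(no output)
```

View pics/c7.png

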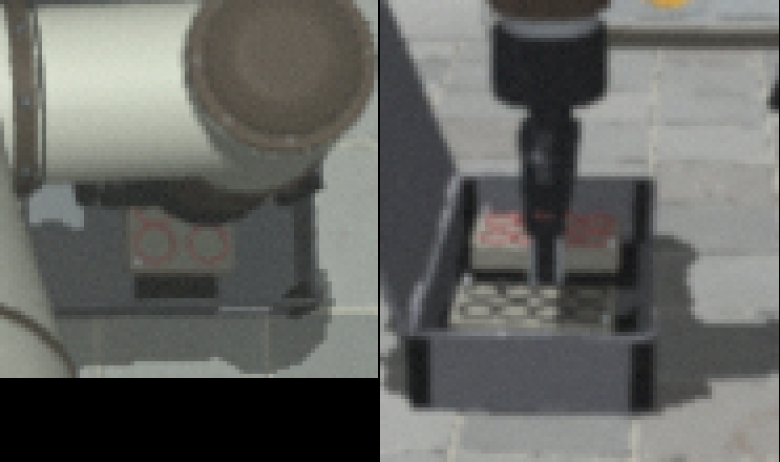

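The die lies on the bed between the ribs. Its front gap, 15 mm in the top view, matches the stored die's 14 mm, and across it is within 1 mm. I release it and retreat.

>>> play_rows(
  series=[
    [0,0,0.5,0,0,0],
    [0,0,0,0,0,0],
    [0,0,0,0,0,0],
    [0,0,0,0,0,0],
    [0,0,0,0,0,0],
    [0,0,0,0,0,0],
  ],
  gripper=0.9,
)

```text
clock: 22.38
position: [577.7, -127.6, 27.3]
ee_rot: [1.0, 0.005, 0.001, 0.002]
contact_force: [-1.5, 0.1, 1.0]
gripper_width: 76.6
grasp_force: 0.0
```

>>> play_rows(
  series=[
    [0,0,3,0,0,0],
    [0,0,8,0,0,0],
    [0,0,14,0,0,0],
    [0,0,20,0,0,0],
    [0,0,25,0,0,0],
    [0,0,30,0,0,0],
    [-10,0,30,0,0,0],
    [-20,0,30,0,0,0],
    [-30,0,20,0,0,0],
    [-30,10,10,0,0,0],
    [-30,20,0,0,0,0],
    [-30,25,0,0,0,0],
    [-20,30,0,0,0,0],
    [0,35,0,0,0,0],
    [0,35,0,0,0,0],
    [0,35,0,0,0,0],
    [0,35,0,0,0,0],
    [0,35,0,0,0,0],
    [0,35,0,0,0,0],
    [0,20,0,0,0,0],
  ],
)

```text
clock: 24.05
position: [407.7, 190.5, 218.6]
ee_rot: [1.0, 0.006, 0.002, 0.001]
contact_force: [0.0, -0.3, -0.3]
gripper_width: 76.8
grasp_force: 0.0
```

```bash
python3 - <<'E'
from h import *
a=snap('top');b=snap('side')
A=cv2.resize(a['image'][135:270,275:415],None,fx=2.8,fy=2.8,interpolation=3)
B=cv2.resize(b['image'][140:270,200:340],None,fx=2.8,fy=2.8,interpolation=3)
o=np.zeros((380,790,3),np.uint8);o[:378,:392]=A;o[:364,396:788]=B
cv2.imwrite('pics/c8.png',o[...,::-1])
E
```

```text
(no output)
```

View pics/c8.png

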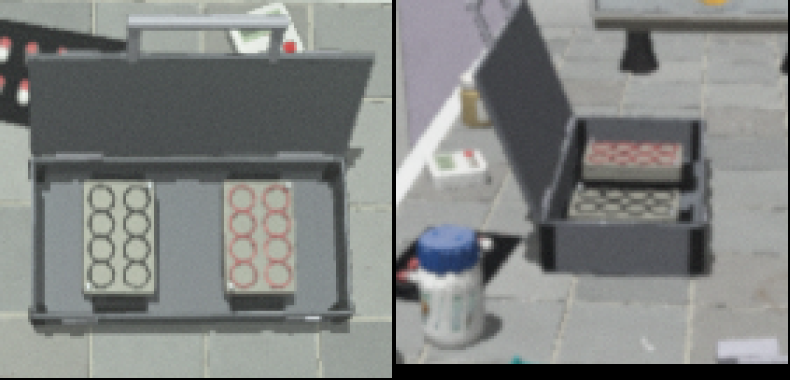

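The red die lies flat at rows 181–298 in the crop, level with the stored die and square to it. The lid is open, and the stored die and bottle are undisturbed.

```bash
python3 -c "
from bench import job_done;print(job_done())"
```

```text
the job is handed in; nothing more can be done
None
```

The lid is open on its stop, and the die lies ring side up, centred and square on the empty bed; the stored die and the bottle look undisturbed, and I handed the job in at about 24 s.

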